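# Load a board rack past a keeper gate

### The arm

A 6-joint arm with a two-finger parallel gripper is mounted at the origin on a cart in front of the work surface, level with it; the furniture and walls round the work are solid. World frame = base frame: x ahead of the robot, y to its left, z up, the work surface at z = 0. Lengths are in m, angles in rad, forces in N, time in s.
With the tool pointing down it reaches from about 0.25 to 0.775 m from the base axis. Payload 4 kg.
Tool frame: the origin (TCP) lies on the centre line of the jaws, within the pads' length; the fingertips stand 8 mm ahead of it and the grasp point (between the pads) lies 11 mm behind it; z points along the fingers, y is the direction in which the jaws open and shut (so a half turn about z gives the same grasp; the last joint's range is limited). The gripper opens to 94 mm and grips with 3 to 60 N. Pads are 16 mm wide; open, the fingers measure 119 mm over their backs; the gripper's body (75 mm by 177 mm) begins 78 mm behind the grasp point.
Start: joints at [1.044, 0.087, 1.371, -0, 1.684, -0.103], TCP at [0.226, 0.501, 0.214] pointing down, gripper open.
Joint ranges: [-3.1, 3.1], [-0.76, 2.03], [0.27, 2.55], [-1.08, 4.22], [0.17, 2.65], [-2.57, 2.57]. Speed limits (rad/s): [2.79, 2.79, 3.14, 3.14, 3.14, 3.14].

### API

Orientations are given as [roll, pitch, yaw] about the fixed x, y, z axes, in that order (R = Rz(yaw) Ry(pitch) Rx(roll)).
In Python, from bench import robot, cams, close_job gives the robot as it stands.
- The arm moves only by the tool arm_command, never from a script. Its argument "plan" is one flat list of numbers, 7 for each row, row after row: the shift along the tool's x, y, z in cm, then the turn, a rotation vector about the tool's x, y, z in degrees, then the closure, from 0 (fully open) to 1 (shut). A call has 1 to 8 rows; each row shifts and turns the commanded pose from where the row before left it, along the tool's axes as they then stand; what a row does not reach is not made up. A row lasts 1/8 s, in which the tool goes at most 62.5 mm and 10.7 degrees, less where a joint would pass 70% of its speed; a pose out of reach is approached as far as the arm can. A call with a gripper value outside its range is refused whole. The fingers move at their own pace and stop on an object; the grip force is fixed at half the most. Time passes only in rows, so rows that do not move let the fingers close. It gives the time, the measured TCP pose, the force and the opening at its end, in the units of the state.
- robot.get_obs(): the state, without advancing time (a new reading comes with each control period).
- cams.snapshot(name): name is "scene" or "side" or "wrist"; returns a dict with "pixels" (384x512x3 uint8, red, green, blue), "fov_y" (degrees; the focal length in pixels is half the picture's height over the tangent of half this angle, whatever the lens; pixels are square), "cx", "cy" (the principal point, pixels), "k1" (the pictures are not rectified: a ray, as slopes to the right and down, at radius r is drawn at 1 + k1 r^2 times it, then the intrinsics apply), "camera_from_world" (4x4, takes a point from world to camera coordinates); the wrist camera has in their place "tool_from_camera" (4x4, takes a point from camera to tool coordinates, whose origin is the TCP and whose axes are the flange's). Camera axes: x right, y up, looking along -z (the intrinsics and any distortion apply to the point x, -y, -z); pixel columns grow to the right and rows downward; lengths in m; the calibration is good to about 2 mm. A picture is of the moment at which its call begins: read the wrist's pose just before it. There is no depth.
- close_job(): hands the job in, once; it reports no verdict.
The state is a dict: "time": time; "joint_positions": joint angles; "qvel": joint speeds; "joint_torque": joint torques, N m; "tool_pos": TCP position; "ee_rot": TCP orientation; "wrist_force": force on the tool from outside, world axes, zero at the start; "wrist_torque": the same for the moment, N m; "width": finger opening in m.
Only numpy, scipy, OpenCV 4.12 (cv2) and the standard library are available. Lean on these libraries where they do the work, as an engineer would, in place of code of your own. Each camera call takes 0.05 s, during which the arm holds its last target.

### The job

Push the rack of circuit boards along the chute until its nose meets the end stop. A sprung gate blocks the way: press its long paddle down with one fingertip so that the gate stands fully open, keep it held down while another fingertip pushes the rack's tall rear plate, never letting the gate touch the rack, and only when the rack is home let the paddle up so that the gate drops shut behind the boards. Do not pinch, lift or carry anything, and leave the loose things round the chute alone.

Things in the scene. Friction and masses are not known exactly. Their poses are not given: they have to be found in the camera images.
- chute: Fixed aluminium chute. Origin on the bench under the shut gate, on the chute's centre line; x = direction of travel, y = side of the paddle, z up. Floor top z = 8 mm; walls 6 mm thick, 48 mm high, 64 mm apart inside; from the open rear end x = -215 mm to the end stop, whose face is at x = 92 mm (66 mm high). Two hinge posts at y = 58, x = -22 and 18 mm, 60 mm high.
- gate (a joint): Gate hinge, rad; axis along the chute's x at y = 58, z = 50 mm. 0 = shut (held by a spring), grows as the paddle is pressed down, hard stop 0.85. The blade clears the boards from about 0.60; at 0.66 the paddle is level. Springs shut when released; holding it level takes about 4 N.
- blade_low (a point): Middle of the lower edge of the gate's blade, which hangs from a steel arm on the hinge and turns with it; blade 6 mm thick along the chute, 28 mm wide. Shut, it hangs at chute x = 0, y = -28 to 0 mm, with this point at z = 30 mm; open, the arm slants up over the chute to z = 130 mm at x = 0.
- paddle_mid (a point): Middle of the top of the gate's flat steel paddle beside the chute, 220 mm long (chute x = -270 to -50 mm), 52 mm wide. Shut: top slopes up from y = 66, z = 56 to y = 107, z = 88 mm. Level (gate 0.66): top at z = 50 mm, y = 68 to 120 mm. It can be pressed anywhere along its length, and a fingertip can slide along it while holding it down.
- rack: Black rack with three upright green boards, loose in the chute; 163 mm long, 60 wide, 0.5 kg. Origin under its centre, x towards its nose. Boards and their holders at x = 1 to 81 mm, 57 mm high; behind them a low deck (8 mm high, 75 mm long) where the gate drops in; at the rear an upright push plate 8 mm thick, 50 wide, 72 high, rear face at x = -81.5 mm.
- rack_nose (a point): Centre of the rack's front face, 30 mm above its underside.
- rack_push (a point): On the rear face of the rack's push plate, mid-width, 58 mm above the bench; the plate reaches 22 mm above this point and 25 mm to each side. Push along the chute's x.
- driver_yellow: Screwdriver with a yellow handle, 143 mm long, 18 mm high, lying on the bench beyond the paddle; leave alone. Origin under its middle.
- tin_tip: Small round tin, 36 mm across, 18 mm high, on the bench on the paddle side beyond the gate; leave alone. Origin under its middle.
- tape_1: Roll of black tape lying flat, 60 mm across, 19 mm high, on the side of the chute away from the paddle; leave alone. Origin under its middle.

How it is judged:
By the outcome, as a careful person would: the job done as asked, in the order asked, and still so for the second after the job is handed in, with the robot touching nothing.
It also fails if it takes over 40 s, if anything falls off the work surface, if the arm or the gripper's body presses on something with over 40 N, if the wrist force passes 120 N, or if a joint passes its speed limit or range.

## Working session

There is one attempt and no reset: what is moved stays moved. The work goes in short steps, Python scripts to look and compute and a tool call to move; the robot and the scene stay as the last step left them, time stands still between calls to the robot, and variables do not carry over. Pictures are saved under pics/ and viewed, and the job is handed in when it is done.

Besides the shell and the picture viewer there is one more tool, called after ">>>" by a JSON object that holds its "fn" and its "kwargs", one argument or row to a line. arm_command: Moves the arm, as the interface text tells. Its arguments: {"type":"object","properties":{"plan":{"type":"array","items":{"type":"number"}}},"required":["plan"]}

```bash
mkdir -p pics; ls
python3 - <<'E'
from bench import robot,cams
import cv2,json
o=robot.get_obs();print(o)
for n in ["scene","side","wrist"]:
    s=cams.snapshot(n)
    print(n,{k:(v.tolist() if hasattr(v,'tolist') else v) for k,v in s.items() if k!='pixels'})
    cv2.imwrite(f'pics/{n}0.png',cv2.resize(s['pixels'][:,:,::-1],(800,600),interpolation=cv2.INTER_CUBIC))
    cv2.imwrite(f'pics/{n}0raw.png',s['pixels'][:,:,::-1])
E
```

```text
pics
{'time': 0.0, 'joint_positions': array([ 1.04391939e+00,  8.79546845e-02,  1.37226400e+00,  3.28448268e-06,
        1.68360523e+00, -1.03128315e-01]), 'qvel': array([ 0.00045863,  0.00019657,  0.00089958, -0.00245139, -0.00154134,
        0.00096199]), 'joint_torque': array([-5.49281776e-04, -3.40175843e+01, -3.02426147e+01,  7.16982409e-02,
        3.27607873e-02, -1.10766680e-04]), 'tool_pos': array([0.22589327, 0.50087699, 0.21229941]), 'ee_rot': array([-3.13937359e+00, -2.32944499e-04,  2.71784414e+00]), 'wrist_force': array([0.91664105, 0.12359344, 0.06487402]), 'wrist_torque': array([0.00153149, 0.02037726, 0.02355491]), 'width': 0.09423048258860005}
scene {'fov_y': 51.143122932658514, 'cx': 259.2832518459975, 'cy': 196.07178041844813, 'k1': -0.0008078816258477181, 'camera_from_world': [[0.8384895210592214, -0.5447712890402654, -0.012631932207127513, -0.4014213506980026], [0.39684782836363763, 0.5945976581457549, 0.6992606281284888, -0.2884943032595181], [-0.37342619645244857, -0.5913356640394618, 0.7147552086120574, -0.7063748962820955], [0.0, 0.0, 0.0, 1.0]]}
side {'fov_y': 49.31323880887259, 'cx': 255.41777646552038, 'cy': 198.0994492306246, 'k1': -0.14270929972348328, 'camera_from_world': [[-0.990100304294792, -0.14036087734392771, -0.00045994195597103715, 0.5383305134484455], [0.04903028890244637, -0.3489244977327134, 0.9358673654167646, -0.08591426706237482], [-0.13151964950342077, 0.9265800121917247, 0.35235218574784055, -0.8642275119321372], [0.0, 0.0, 0.0, 1.0]]}
wrist {'fov_y': 60.79508380359645, 'cx': 256.8933030731289, 'cy': 183.97178593898835, 'k1': -0.08459256009247515, 'tool_from_camera': [[-0.000704415592481259, 0.9574616315389802, 0.28855974759031267, 0.08519127929858317], [0.9999996305882599, 0.0005323159771303242, 0.0006748800202752394, -0.00010434943730874835], [0.0004925667613067733, 0.2885601163889637, -0.9574616528130885, -0.17082991707308876], [0.0, 0.0, 0.0, 1.0]]}
```

View pics/scene0.png

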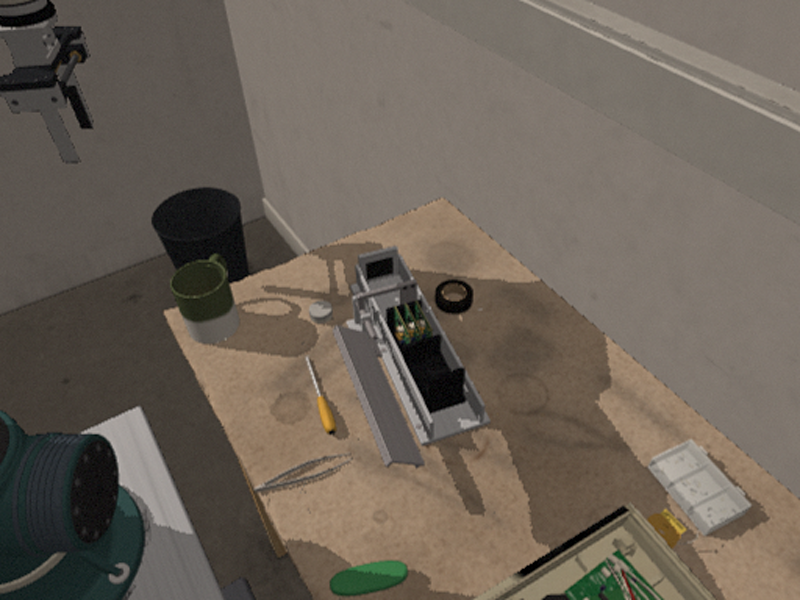

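View pics/side0.png

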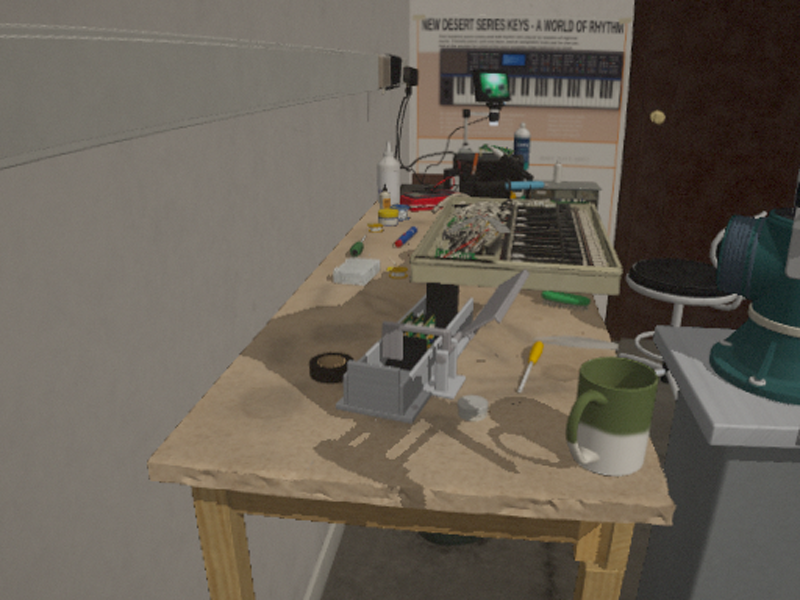

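View pics/wrist0.png

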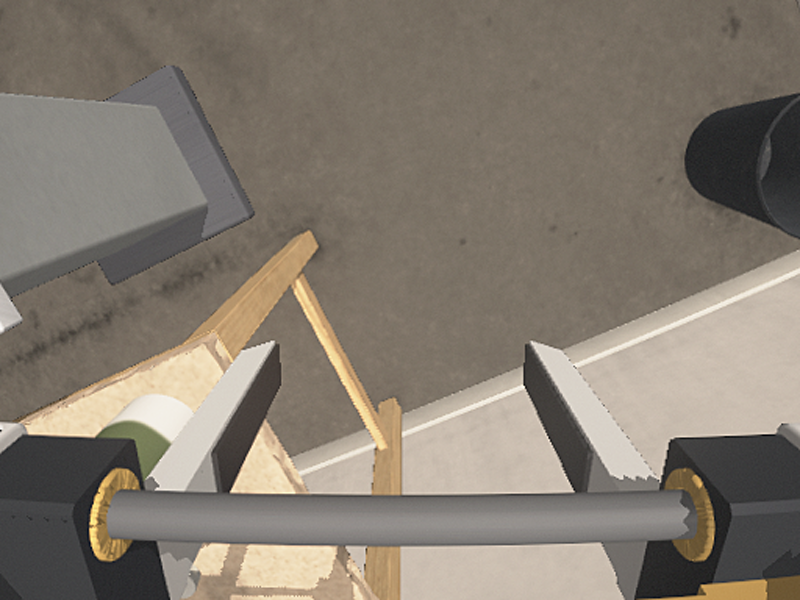

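The scene view (800x600 scaling) shows the chute running from its open rear at about (455,430) to the end stop at (378,255). The paddle is on the left at (380,390), the rack is in the chute near (430,360), the tape at (454,295), the tin at (320,310), and the screwdriver at (322,395). I'll enlarge crops to measure.

Run:
```python
import cv2
a=cv2.imread('pics/scene0raw.png')[150:310,185:325]
cv2.imwrite('pics/sc_crop.png',cv2.resize(a,None,fx=3.75*1,fy=3.75,interpolation=cv2.INTER_CUBIC))
a=cv2.imread('pics/side0raw.png')[165:275,195:355]
cv2.imwrite('pics/si_crop.png',cv2.resize(a,None,fx=5,fy=5,interpolation=cv2.INTER_CUBIC))
```

```text
(no output)
```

View pics/sc_crop.png

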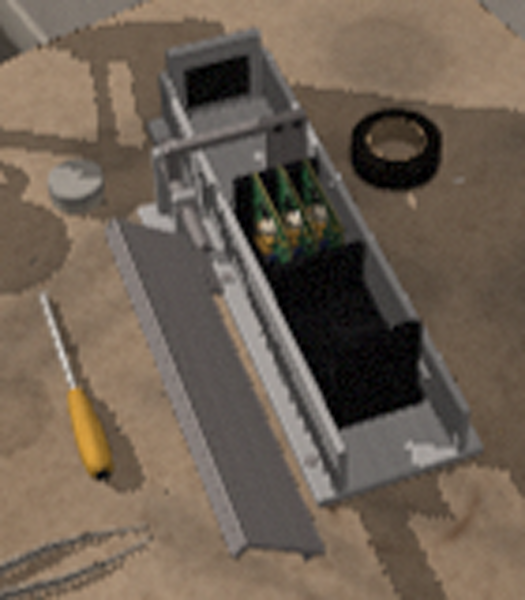

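View pics/si_crop.png

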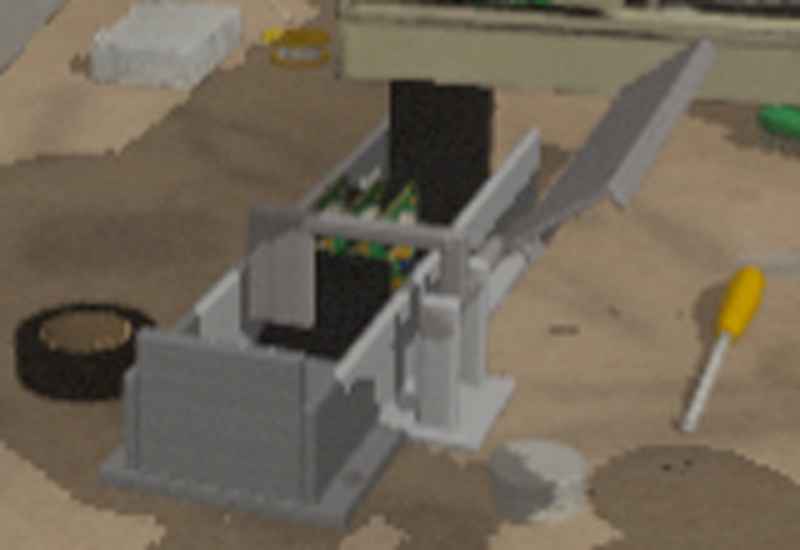

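```bash
cat > h.py <<'E'
import numpy as np
def proj(s,P,T=None):
    P=np.atleast_2d(P); M=np.array(s['camera_from_world']) if T is None else T
    c=P@M[:3,:3].T+M[:3,3]
    a=c[:,0]/-c[:,2]; b=-c[:,1]/-c[:,2]
    k=1+s['k1']*(a*a+b*b); f=192/np.tan(np.radians(s['fov_y']/2))
    return np.c_[s['cx']+f*a*k, s['cy']+f*b*k]
def wristT(s,o):
    from scipy.spatial.transform import Rotation as R
    W=np.eye(4);W[:3,:3]=R.from_euler('xyz',o['ee_rot']).as_matrix();W[:3,3]=o['tool_pos']
    return np.linalg.inv(W@np.array(s['tool_from_camera']))
def c2w(p,P):
    P=np.atleast_2d(P)/1000.; c,s=np.cos(p[2]),np.sin(p[2])
    return np.c_[p[0]+c*P[:,0]-s*P[:,1], p[1]+s*P[:,0]+c*P[:,1], P[:,2]]
E
cat > fit.py <<'E'
from h import *
from bench import cams,robot
from scipy.optimize import least_squares
import cv2
S=cams.snapshot('scene');D=cams.snapshot('side')
sc=[((-215,32,48),(345,450)),((-215,38,48),(328,455)),((-215,-38,48),(468,408)),((-215,-32,48),(457,411)),
((-50,107,88),(107,222)),((-270,107,88),(238,545)),((-270,66,56),(322,548))]
sd=[((-270,107,88),(715,42)),((-50,107,88),(620,205)),((3,-28,30),(250,318)),((3,0,30),(313,328))]
A=np.array([p for p,_ in sc],float);a=np.array([q for _,q in sc])/3.75+[185,150]
B=np.array([p for p,_ in sd],float);b=np.array([q for _,q in sd])/5+[195,165]
f=lambda p:np.r_[(proj(S,c2w(p,A))-a).ravel(),(proj(D,c2w(p,B))-b).ravel()]
best=None
for y0 in np.arange(-3,3,.7):
    r=least_squares(f,[.45,.15,y0],loss='soft_l1')
    if best is None or r.cost<best.cost: best=r
p=best.x;print(p,np.degrees(p[2]),best.cost);print(f(p).reshape(-1,2).round(1))
np.save('chute.npy',p)
img=cv2.imread('pics/scene0raw.png');img=cv2.convertScaleAbs(img,alpha=2.5)
def draw(s,img,off,k,n):
    im=cv2.resize(img,None,fx=k,fy=k,interpolation=cv2.INTER_CUBIC)
    for y in (-38,-32,32,38):
        q=proj(s,c2w(p,[(-215,y,48),(98,y,48)]))*k; cv2.line(im,*[tuple(int(v) for v in t) for t in q],(0,0,255),1)
    q=proj(s,c2w(p,[(92,-38,66),(92,38,66)]))*k; cv2.line(im,*[tuple(int(v) for v in t) for t in q],(0,255,255),1)
    for x in range(-210,91,10):
        q=proj(s,c2w(p,[(x,0,80),(x,0,48)]))
    x0,y0,x1,y1=[int(v*k) for v in off]; cv2.imwrite(n,im[y0:y1,x0:x1])
draw(S,img,(185,150,325,310),3.75,'pics/sc_fit.png')
img=cv2.imread('pics/side0raw.png');img=cv2.convertScaleAbs(img,alpha=2.5)
draw(D,img,(195,165,355,275),5,'pics/si_fit.png')
E
python3 fit.py
```

```text
[ 0.52423379  0.09353938 -4.92576353] -282.22546123475934 8.198132613847495
[[-0.6  0. ]
 [ 1.  -0.4]
 [-0.6  0.3]
 [-0.4  0.4]
 [-0.4 -1.3]
 [ 0.3 -0.1]
 [-0.2  1.1]
 [-0.8 -2.2]
 [-1.  -4.4]
 [-0.1  0.4]
 [ 0.4  0.5]]
```

View pics/sc_fit.png

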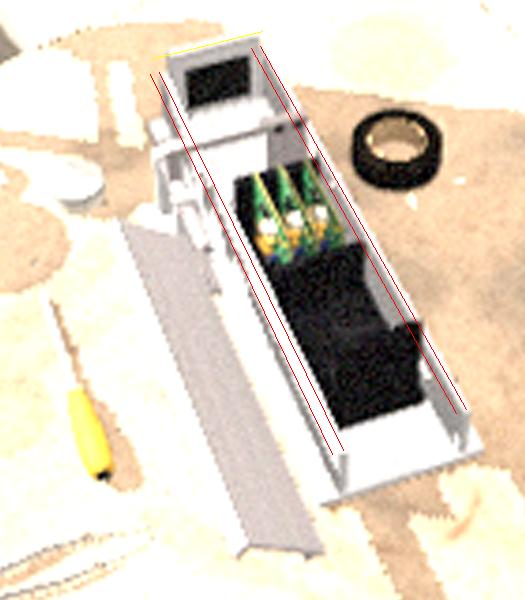

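View pics/si_fit.png

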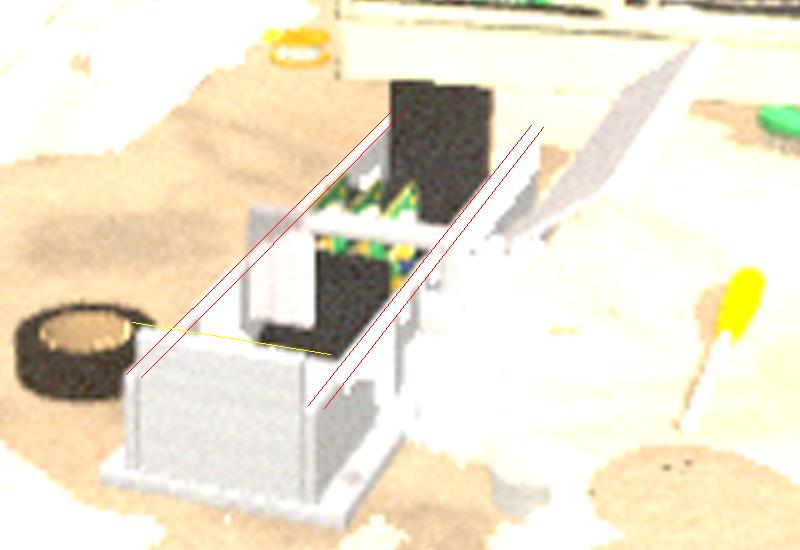

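```bash
python3 - <<'E'
import re
t=open('fit.py').read()
t=t.replace("((-50,107,88),(107,222)),((-270,107,88),(238,545)),((-270,66,56),(322,548))]","((98,38,48),(163,73)),((92,-32,66),(254,38)),((92,32,66),(168,56)),((-270,66,56),(322,548))]")
t=t.replace("sd=[((-270,107,88),(715,42)),((-50,107,88),(620,205)),","sd=[((98,-32,66),(138,330)),((98,32,66),(303,357)),((-215,38,48),(540,130)),")
t=t.replace("(92,-38,66),(92,38,66)","(92,-32,66),(92,32,66)")
open('fit.py','w').write(t)
E
python3 fit.py
python3 - <<'E'
from h import *
p=np.load('chute.npy')
for q in [(-200,43,0),(-215,0,0),(-79,43,0),(92,0,0)]: print(q,c2w(p,[q]).round(3))
E
```

```text
[0.52575388 0.09284909 1.35282954] 77.51142284280458 5.8510241052121685
[[-0.3 -0. ]
 [ 1.4 -0.4]
 [-0.2  0.4]
 [-0.   0.5]
 [-2.7  0.2]
 [ 0.7 -1.4]
 [-1.4  0.1]
 [ 0.   1. ]
 [-0.4  0.1]
 [-0.   0.2]
 [ 0.5 -0.6]
 [-0.7  0.2]
 [-0.3  0.3]]
(-200, 43, 0) [[ 0.441 -0.093  0.   ]]
(-215, 0, 0) [[ 0.479 -0.117  0.   ]]
(-79, 43, 0) [[0.467 0.025 0.   ]]
(92, 0, 0) [[0.546 0.183 0.   ]]
```

View pics/sc_fit.png

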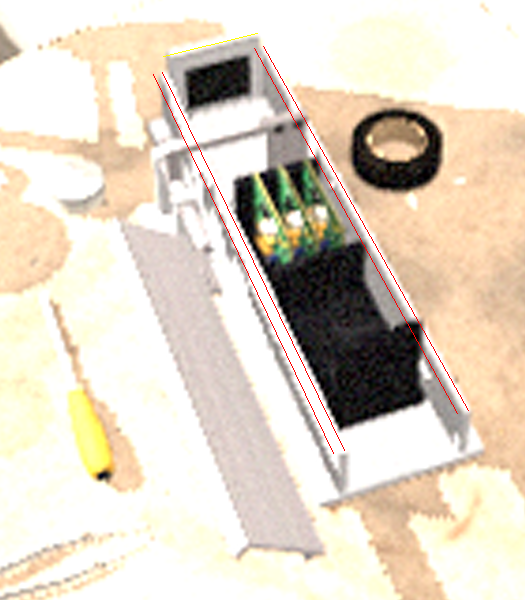

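>>> {"fn": "arm_command", "kwargs": {
  "plan": [-6.1, -1.2, 0, 0, 0, 6.5, 0, -6.0, -1.2, 0, 0, 0, 6.5, 0, -5.9, -1.2, 0, 0, 0, 6.5, 0, -5.8, -1.2, 0, 0, 0, 6.5, 0, -5.7, -1.2, 0, 0, 0, 6.5, 0, -5.6, -1.2, 0, 0, 0, 6.5, 0, -5.5, -1.2, 0, 0, 0, 6.5, 0, -5.4, -1.2, 0, 0, 0, 6.5, 0]
}}

```text
time: 1.35
tool_pos: [0.4652, 0.1141, 0.2135]
ee_rot: [3.141, 0.0, 1.806]
wrist_force: [-0.4, -0.1, 0.2]
width: 0.0937
```

>>> {"fn": "arm_command", "kwargs": {
  "plan": [-5.3, -0.8, 0, 0, 0, 6.5, 0, -5.2, -0.8, 0, 0, 0, 6.5, 0, -5.1, -0.8, 0, 0, 0, 6.5, 0, -5.0, -0.5, 0, 0, 0, 6.5, 0, 0, 0, 0, 0, 0, 0, 0, 0, 0, 0, 0, 0, 0, 0]
}}

```text
time: 2.1
tool_pos: [0.4508, -0.0901, 0.2135]
ee_rot: [3.141, -0.001, 1.357]
wrist_force: [-0.1, -0.1, -0.1]
width: 0.0942
```

Run:
```python
from bench import robot,cams
import cv2,pickle
o=robot.get_obs();s=cams.snapshot('wrist');pickle.dump((o,s),open('w1.pkl','wb'))
print(o['tool_pos'],o['ee_rot'],abs(o['qvel']).max(),o['joint_positions'])
im=cv2.convertScaleAbs(s['pixels'][:,:,::-1],alpha=1.5)
cv2.imwrite('pics/w1.png',cv2.resize(im,(800,600),interpolation=cv2.INTER_CUBIC))
```

```text
[ 0.45081607 -0.0900533   0.21350858] [ 3.14149614e+00 -7.79161735e-04  1.35667571e+00] 0.0299946591706732 [-3.21181644e-01 -1.15818602e-01  1.57115042e+00  7.90274341e-04
  1.68624810e+00 -1.06969949e-01]
```

View pics/w1.png

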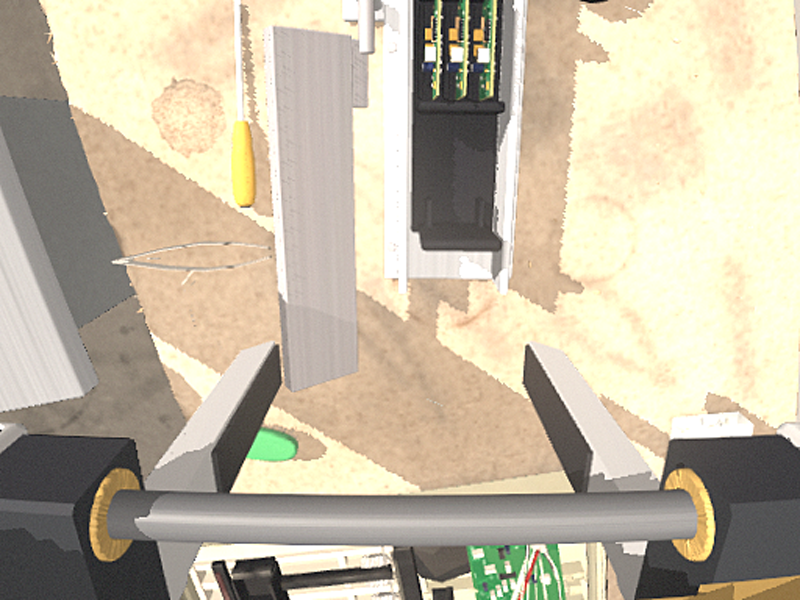

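The wrist view shows the chute rear at about (450,280), the rack's push plate at (460,240), the paddle from (310,30) to (320,385), and the tray behind the fingers at y≈490.

Run:
```python
import pickle,cv2
o,s=pickle.load(open('w1.pkl','rb'))
im=cv2.convertScaleAbs(s['pixels'][:,:,::-1],alpha=1.0)
im2=cv2.convertScaleAbs(s['pixels'][:,:,::-1],alpha=3)
a=im[125:195,240:340];b=im2[125:195,240:340]
import numpy as np
cv2.imwrite('pics/w1c.png',cv2.resize(a,None,fx=8,fy=8,interpolation=cv2.INTER_CUBIC))
cv2.imwrite('pics/w1d.png',cv2.resize(b,None,fx=8,fy=8,interpolation=cv2.INTER_CUBIC))
cv2.imwrite('pics/w1e.png',cv2.resize(im[0:80,160:340],None,fx=4.4,fy=4.4,interpolation=cv2.INTER_CUBIC))
```

```text
(no output)
```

View pics/w1c.png

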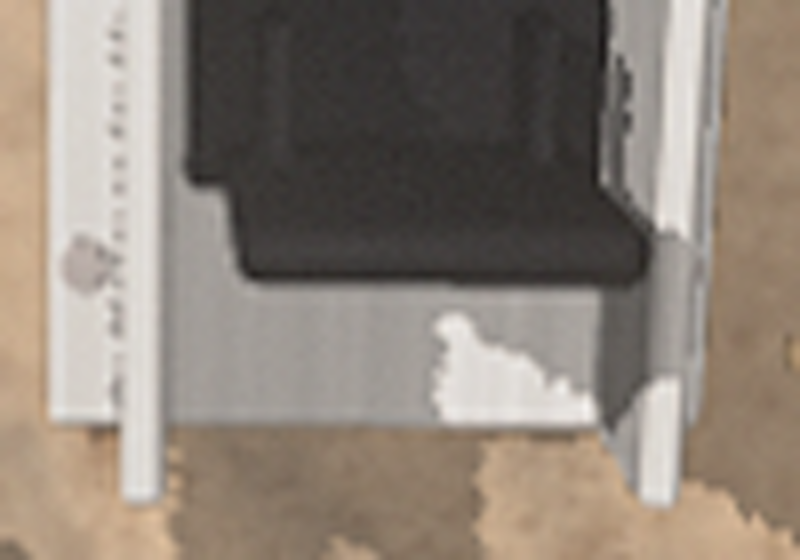

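View pics/w1d.png

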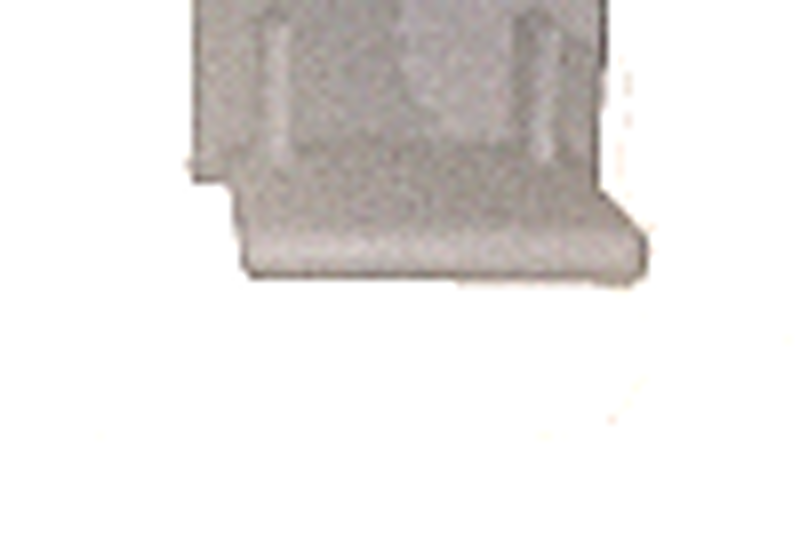

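View pics/w1e.png

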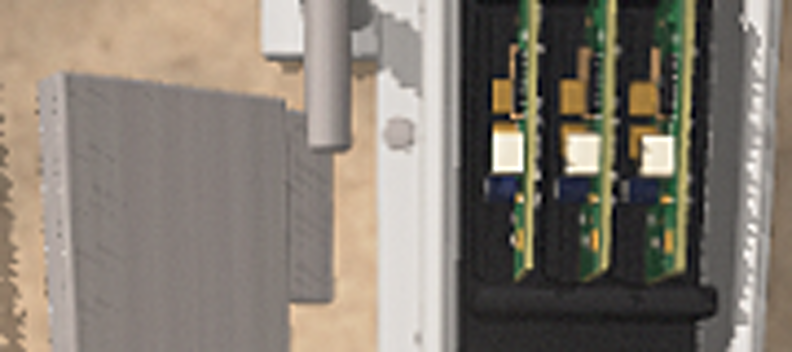

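```bash
cat > fit2.py <<'E'
from h import *
import pickle
from scipy.optimize import least_squares
o,s=pickle.load(open('w1.pkl','rb'));T=wristT(s,o)
c=lambda x,y:(240+x/8,125+y/8)
pts=[((-215,38,48),c(122,500)),((-215,32,48),c(160,500)),((-215,-32,48),c(637,505)),((-215,-38,48),c(677,507))]
e=lambda x,y:(160+x/4.4,y/4.4)
A=np.array([p for p,_ in pts],float);a=np.array([q for _,q in pts])
p0=np.load('chute.npy')
print('resid p0',(proj(s,c2w(p0,A),T)-a).round(1).tolist())
f=lambda p:np.r_[(proj(s,c2w(p,A),T)-a).ravel(),(p[2]-p0[2])*300]
p=least_squares(f,p0).x;print(p,np.degrees(p[2]),f(p).round(1))
def inv(px,z,pp):
    g=lambda q:(proj(s,c2w(pp,[(q[0],q[1],z)]),T)-px).ravel()
    return least_squares(g,[-200,0]).x
for pp in (p0,p):
  for n,px,z in [('plateL',c(245,278),80),('plateR',c(645,280),80),('paddle near outer',(290/1.5625,390/1.5625),88),('near inner',(357/1.5625,372/1.5625),56),('far outer',e(45,75),88),('far inner',e(285,98),56),('floor rear L',c(50,420),8),('floor rear R',c(700,425),8),('wall L y in far',e(455,0),48),('tray edge z0',(415/1.5625,489/1.5625),0),('tray z80',(415/1.5625,489/1.5625),80)]:
    print(n,inv(np.array(px),z,pp).round(1))
np.save('chute2.npy',p)
E
python3 fit2.py
```

```text
resid p0 [[-1.8, -0.6], [-0.9, -0.6], [-1.3, -1.0], [-0.8, -1.2]]
[0.5269304  0.09161193 1.35244981] 77.48966608325104 [-0.5  0.3  0.3  0.3 -0.1 -0.1  0.4 -0.4 -0.1]
plateL [-177.9   21.4]
plateR [-177.9  -26.4]
paddle near outer [-269.4  106.5]
near inner [-271.9   65.6]
far outer [-53.1 107.7]
far inner [-52.2  64.7]
floor rear L [-215.7   47.1]
floor rear R [-216.1  -50.3]
wall L y in far [-30.9  28.8]
tray edge z0 [-416.6   21.4]
tray z80 [-352.8   24.1]
plateL [-177.    22.7]
plateR [-177.  -25.]
paddle near outer [-268.5  107.8]
near inner [-271.    66.9]
far outer [-52.2 109.1]
far inner [-51.3  66.1]
floor rear L [-214.8   48.4]
floor rear R [-215.2  -49. ]
wall L y in far [-29.9  30.2]
tray edge z0 [-415.7   22.7]
tray z80 [-351.9   25.4]
```

```bash
cat > st.py <<'E'
from h import *
from bench import robot
p=np.load('chute2.npy');o=robot.get_obs()
d=o['tool_pos'][:2]-p[:2];c,s=np.cos(p[2]),np.sin(p[2])
print('t',round(o['time'],2),'TCP chute mm',(1000*np.array([c*d[0]+s*d[1],-s*d[0]+c*d[1],o['tool_pos'][2]])).round(1),'rot',o['ee_rot'].round(4),'chute yaw',p[2].round(4),'F',o['wrist_force'].round(1), 'w',o['width'])
E
python3 st.py
```

```text
t 2.15 TCP chute mm [-193.3   35.   213.5] rot [ 3.1415e+00 -7.0000e-04  1.3579e+00] chute yaw 1.3524 F [ 0.2  0.8 -0.1] w 0.094089338467384
```

>>> {"fn": "arm_command", "kwargs": {
  "plan": [-0.4, -1.1, 3, 0, 0, 0.3, 0, 0, 0, 4, 0, 0, 0, 0, 0, 0, 3.8, 0, 0, 0, 0, 0, 0, 0, 0, 0, 0, 0]
}}

```text
time: 2.65
tool_pos: [0.437, -0.0897, 0.1024]
ee_rot: [-3.134, -0.001, 1.354]
wrist_force: [-0.2, -1.1, -0.1]
width: 0.094
```

```bash
cat > pic.py <<'E'
import sys,pickle,cv2
from bench import robot,cams
n=sys.argv[1]
o=robot.get_obs()
for c in sys.argv[2].split(','):
    s=cams.snapshot(c)
    raw=cv2.convertScaleAbs(s['pixels'][:,:,::-1],alpha=1.5)
    pickle.dump((o,s),open(f'{n}_{c}.pkl','wb'))
    if c=='wrist': im=cv2.resize(raw,(800,600),interpolation=cv2.INTER_CUBIC)
    if c=='scene': im=cv2.resize(raw[120:320,150:400],(750,600),interpolation=cv2.INTER_CUBIC)
    if c=='side': im=cv2.resize(raw[130:280,195:395],(800,600),interpolation=cv2.INTER_CUBIC)
    cv2.imwrite(f'pics/{n}_{c}.png',im)
E
python3 st.py; python3 pic.py a scene,side,wrist
```

```text
t 2.65 TCP chute mm [-196.5   48.5  102.4] rot [-3.1343e+00 -1.2000e-03  1.3541e+00] chute yaw 1.3524 F [-0.2 -1.1 -0.1] w 0.09399615508165156
```

View pics/a_scene.png

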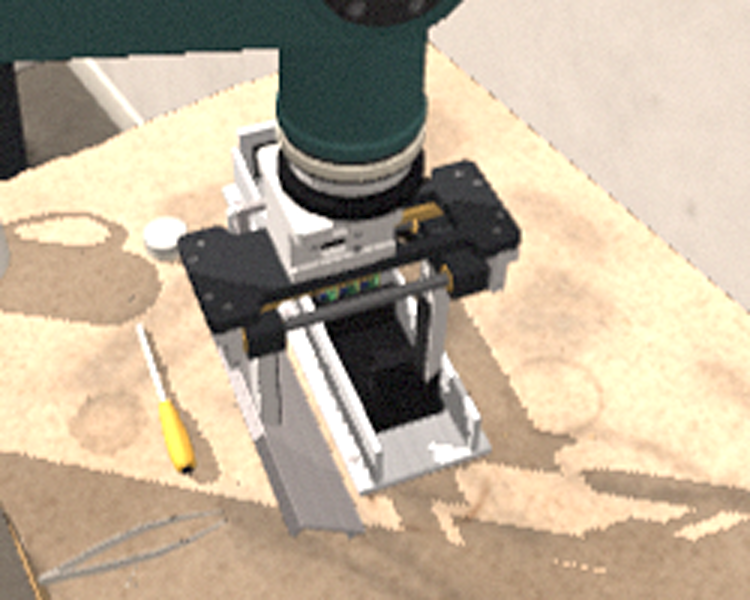

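View pics/a_side.png

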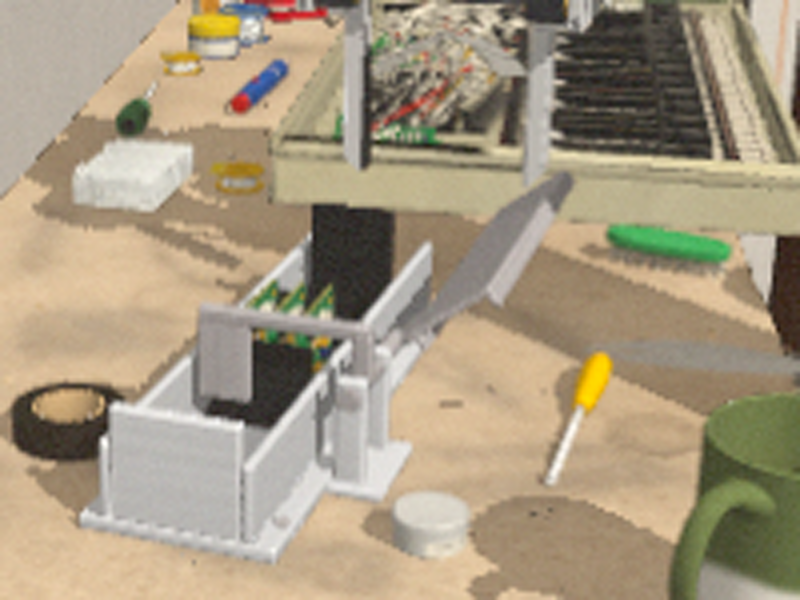

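View pics/a_wrist.png

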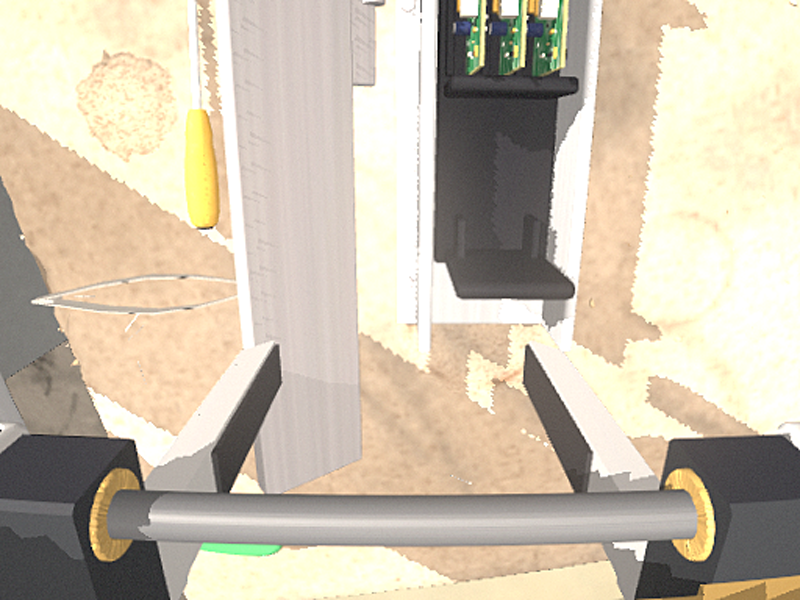

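>>> {"fn": "arm_command", "kwargs": {
  "plan": [0, 0.1, 0, 0, 0, 0, 0, 0, 0, 0.5, 0, 0, 0, 0, 0, 0, 0.7, 0, 0, 0, 0, 0, 0, 0.7, 0, 0, 0, 0, 0, 0, 0.7, 0, 0, 0, 0, 0, 0, 0.7, 0, 0, 0, 0, 0, 0, 0, 0, 0, 0, 0]
}}

```text
time: 3.68
tool_pos: [0.44, -0.0921, 0.0719]
ee_rot: [-3.141, -0.0, 1.351]
wrist_force: [0.3, 0.2, 2.6]
width: 0.0941
```

```bash
python3 st.py; python3 pic.py b side,wrist
```

```text
t 3.67 TCP chute mm [-198.2   45.    71.9] rot [-3.1412e+00 -1.0000e-04  1.3512e+00] chute yaw 1.3524 F [0.3 0.2 2.6] w 0.09411411659401285
```

View pics/b_side.png

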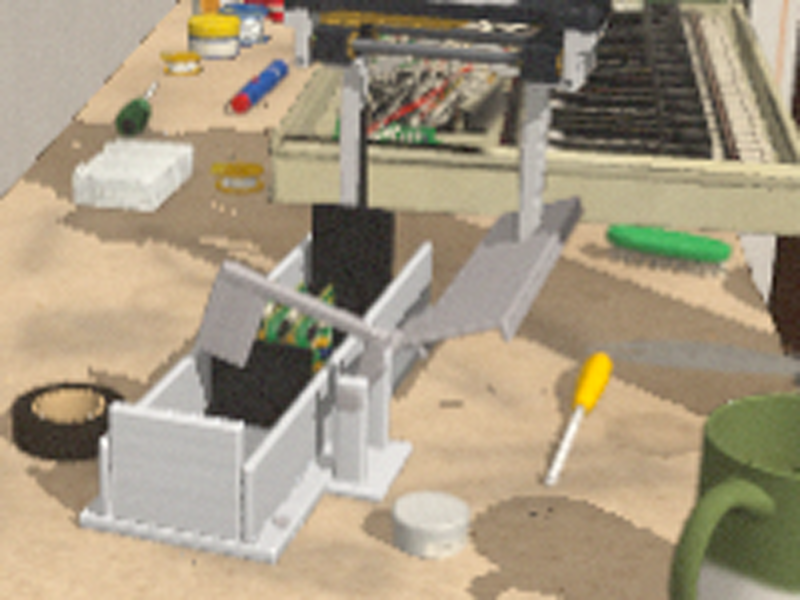

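View pics/b_wrist.png

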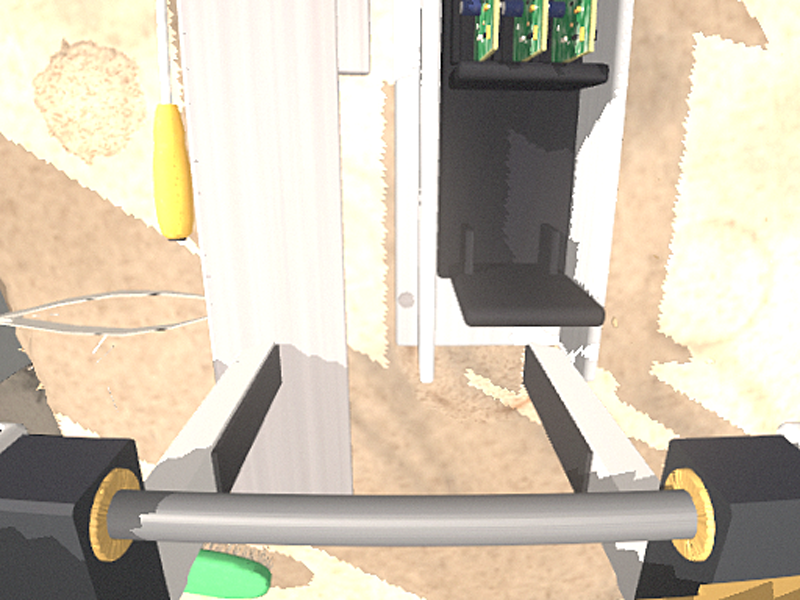

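>>> {"fn": "arm_command", "kwargs": {
  "plan": [0, -0.1, 0.6, 0, 0, 0, 0, 0, 0, 0.6, 0, 0, 0, 0, 0, 0, 0.5, 0, 0, 0, 0, 0, 0, 0, 0, 0, 0, 0, 0, 0, 0, 0, 0, 0, 0]
}}

```text
time: 4.4
tool_pos: [0.4387, -0.0918, 0.0553]
ee_rot: [-3.14, 0.0, 1.351]
wrist_force: [-2.4, 0.7, 3.6]
width: 0.0935
```

```bash
python3 st.py; python3 pic.py c side,wrist
```

```text
t 4.4 TCP chute mm [-198.2   46.4   55.3] rot [-3.1402  0.      1.3512] chute yaw 1.3524 F [-2.4  0.7  3.6] w 0.09351836264594561
```

View pics/c_side.png

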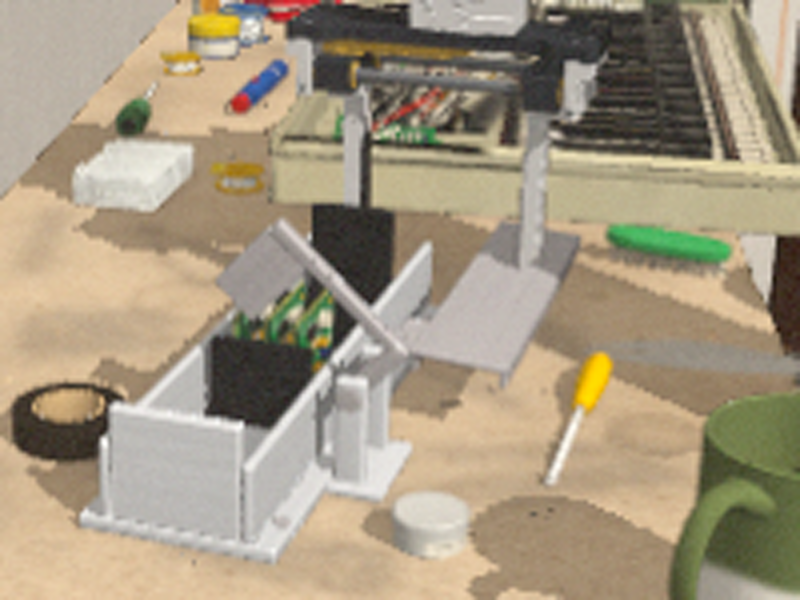

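View pics/c_wrist.png

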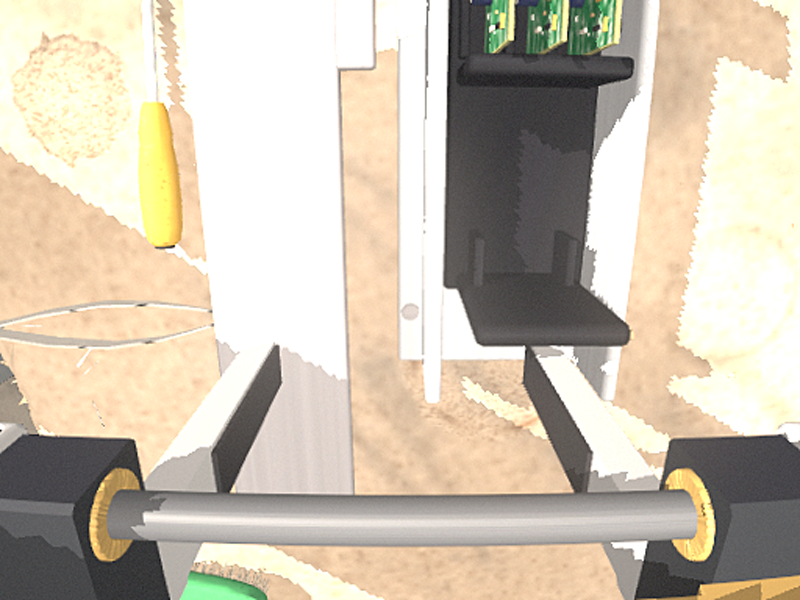

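```bash
cat > gate.py <<'E'
from h import *
import pickle,sys
p=np.load('chute2.npy');o,s=pickle.load(open(sys.argv[1]+'_side.pkl','rb'))
for th in (0,.55,.6,.66,.72,.78,.85):
    q=[]
    for y,z in ((-28,30),(0,30)):
        a,b=y-58,z-50;q.append((3,58+a*np.cos(th)+b*np.sin(th),50-a*np.sin(th)+b*np.cos(th)))
    for y,z in ((66,56),(107,88)):
        a,b=y-58,z-50;q.append((-50,58+a*np.cos(th)+b*np.sin(th),50-a*np.sin(th)+b*np.cos(th)))
    print(th,((proj(s,c2w(p,q))-[195,130])*4).round(0).tolist(),np.array(q).round(0)[:2].tolist())
E
python3 gate.py c
```

```text
0 [[195.0, 394.0], [247.0, 402.0], [405.0, 334.0], [487.0, 285.0]] [[3.0, -28.0, 30.0], [3.0, 0.0, 30.0]]
0.55 [[198.0, 307.0], [243.0, 341.0], [408.0, 343.0], [508.0, 347.0]] [[3.0, -26.0, 78.0], [3.0, -2.0, 63.0]]
0.6 [[201.0, 299.0], [245.0, 335.0], [408.0, 344.0], [509.0, 353.0]] [[3.0, -24.0, 82.0], [3.0, -1.0, 66.0]]
0.66 [[205.0, 291.0], [247.0, 329.0], [408.0, 345.0], [508.0, 359.0]] [[3.0, -22.0, 87.0], [3.0, -0.0, 70.0]]
0.72 [[209.0, 282.0], [249.0, 323.0], [408.0, 347.0], [508.0, 366.0]] [[3.0, -20.0, 92.0], [3.0, 1.0, 73.0]]
0.78 [[214.0, 274.0], [252.0, 317.0], [408.0, 348.0], [507.0, 373.0]] [[3.0, -17.0, 96.0], [3.0, 3.0, 77.0]]
0.85 [[221.0, 265.0], [256.0, 310.0], [408.0, 349.0], [505.0, 380.0]] [[3.0, -14.0, 101.0], [3.0, 5.0, 80.0]]
```

>>> {"fn": "arm_command", "kwargs": {
  "plan": [0.5, 0, 0, 0, 0, 0, 0, 0.5, 0, 0, 0, 0, 0, 0, 0.5, 0, 0, 0, 0, 0, 0, 0.5, 0, 0, 0, 0, 0, 0, 0.5, 0, 0, 0, 0, 0, 0, 0.5, 0, 0, 0, 0, 0, 0]
}}

```text
time: 5.25
tool_pos: [0.4465, -0.0639, 0.0561]
ee_rot: [3.139, 0.003, 1.351]
wrist_force: [-1.9, -5.3, 4.4]
width: 0.0937
```

```bash
python3 st.py; python3 pic.py d side,wrist;python3 gate.py d|sed -n 4,5p
```

```text
t 5.25 TCP chute mm [-169.2   44.9   56.1] rot [3.1392e+00 3.0000e-03 1.3508e+00] chute yaw 1.3524 F [-1.9 -5.3  4.4] w 0.09371877248367735
0.66 [[205.0, 291.0], [247.0, 329.0], [408.0, 345.0], [508.0, 359.0]] [[3.0, -22.0, 87.0], [3.0, -0.0, 70.0]]
0.72 [[209.0, 282.0], [249.0, 323.0], [408.0, 347.0], [508.0, 366.0]] [[3.0, -20.0, 92.0], [3.0, 1.0, 73.0]]
```

View pics/d_side.png

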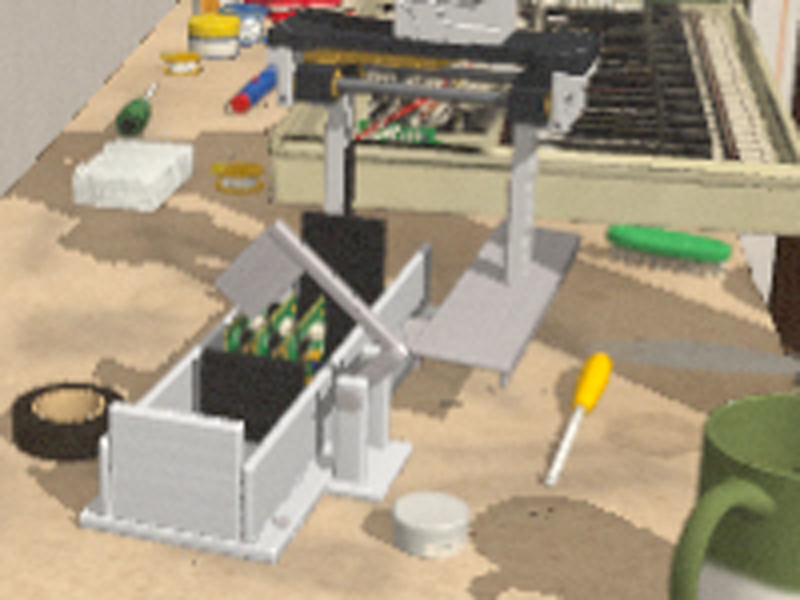

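View pics/d_wrist.png

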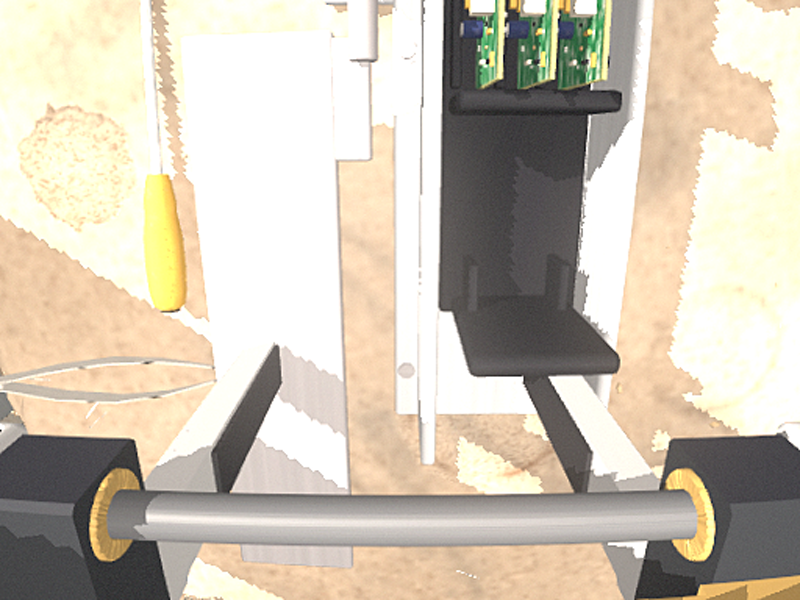

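>>> {"fn": "arm_command", "kwargs": {
  "plan": [0.5, -0.1, 0.1, 0, 0, 0, 0, 0.6, 0, 0, 0, 0, 0, 0, 0.6, 0, 0, 0, 0, 0, 0, 0.6, 0, 0, 0, 0, 0, 0, 0.6, 0, 0, 0, 0, 0, 0, 0.6, 0, 0, 0, 0, 0, 0, 0.6, 0, 0, 0, 0, 0, 0, 0.6, 0, 0, 0, 0, 0, 0]
}}

```text
time: 6.35
tool_pos: [0.4562, -0.0183, 0.0559]
ee_rot: [3.138, 0.003, 1.35]
wrist_force: [-1.9, -8.0, 7.6]
width: 0.0939
```

```bash
python3 st.py; python3 pic.py e side,wrist
```

```text
t 6.35 TCP chute mm [-122.6   45.2   55.9] rot [3.1377 0.0034 1.3504] chute yaw 1.3524 F [-1.9 -8.   7.6] w 0.09391792844831308
```

View pics/e_side.png

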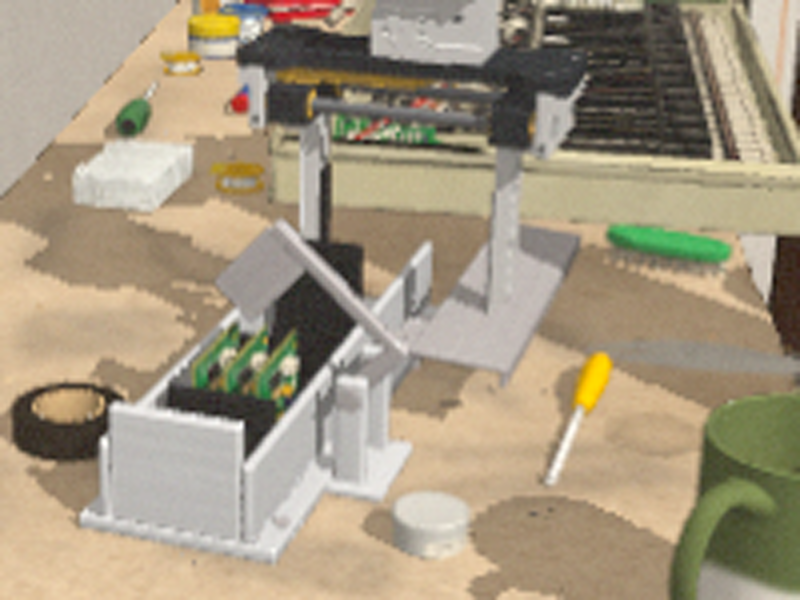

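View pics/e_wrist.png

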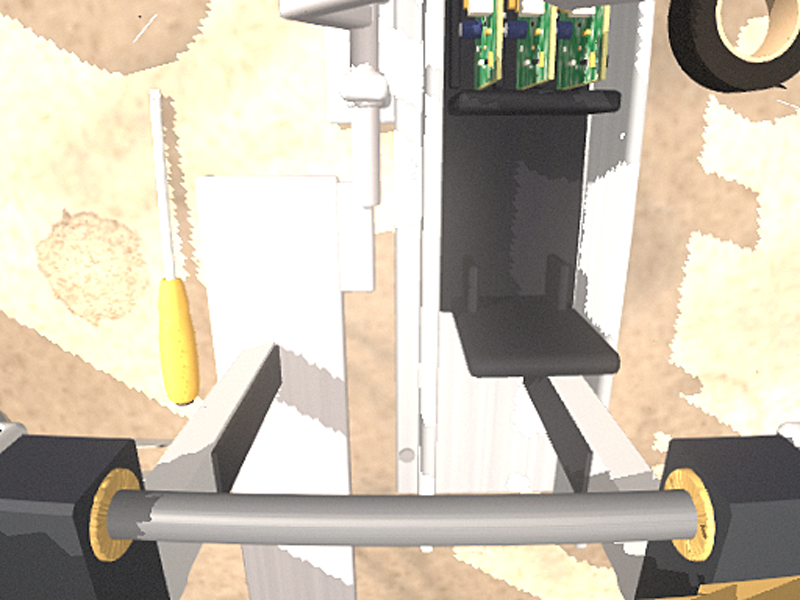

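>>> {"fn": "arm_command", "kwargs": {
  "plan": [0.5, 0, 0, 0, 0, 0, 0, 0.5, 0, 0, 0, 0, 0, 0, 0.5, 0, 0, 0, 0, 0, 0, 0.5, 0, 0, 0, 0, 0, 0, 0.5, 0, 0, 0, 0, 0, 0, 0.5, 0, 0, 0, 0, 0, 0, 0.4, 0, 0, 0, 0, 0, 0, 0.3, 0, 0, 0, 0, 0, 0]
}}

```text
time: 7.45
tool_pos: [0.4641, 0.0179, 0.0559]
ee_rot: [3.138, 0.003, 1.35]
wrist_force: [-1.2, -8.4, 7.1]
width: 0.0938
```

```bash
python3 st.py; python3 pic.py f side,wrist
```

```text
t 7.45 TCP chute mm [-85.6  45.3  55.9] rot [3.1381 0.0032 1.3505] chute yaw 1.3524 F [-1.2 -8.4  7.1] w 0.09384626049607218
```

View pics/f_side.png

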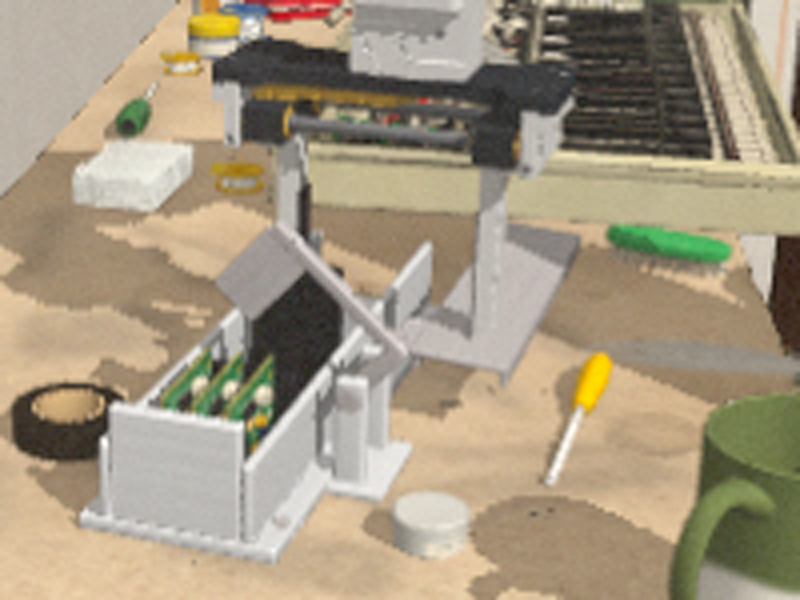

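>>> {"fn": "arm_command", "kwargs": {
  "plan": [0.2, 0, 0, 0, 0, 0, 0, 0.2, 0, 0, 0, 0, 0, 0, 0.1, 0, 0, 0, 0, 0, 0]
}}

```text
time: 7.92
tool_pos: [0.4651, 0.0222, 0.0558]
ee_rot: [3.138, 0.004, 1.35]
wrist_force: [-3.3, -10.1, 8.9]
width: 0.0935
```

>>> {"fn": "arm_command", "kwargs": {
  "plan": [0.1, 0, 0, 0, 0, 0, 0, 0.1, 0, 0, 0, 0, 0, 0]
}}

```text
time: 8.18
tool_pos: [0.4651, 0.0223, 0.0559]
ee_rot: [3.138, 0.008, 1.349]
wrist_force: [-3.2, -14.5, 9.4]
width: 0.0943
```

```bash
python3 st.py; python3 pic.py g side,wrist
```

```text
t 8.18 TCP chute mm [-81.1  45.4  55.9] rot [3.1385 0.0083 1.3492] chute yaw 1.3524 F [ -3.2 -14.5   9.4] w 0.09433746321599408
```

View pics/g_wrist.png

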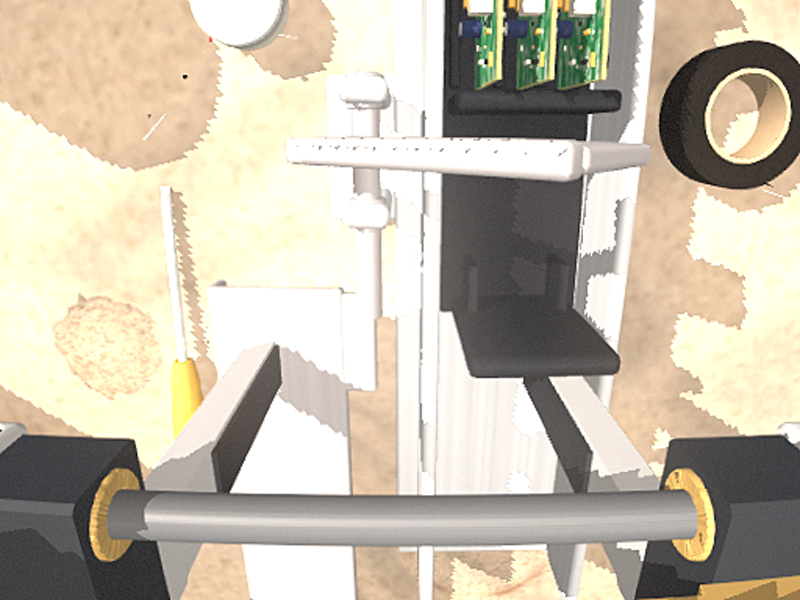

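>>> {"fn": "arm_command", "kwargs": {
  "plan": [0.2, 0, 0, 0, 0, 0, 0, 0, 0, 0, 0, 0, 0, 0]
}}

```text
time: 8.52
tool_pos: [0.4651, 0.0224, 0.0559]
ee_rot: [3.139, 0.012, 1.348]
wrist_force: [-4.6, -18.7, 9.3]
width: 0.094
```

```bash
python3 st.py
python3 - <<'E'
from h import *
import pickle,cv2
from bench import cams
s=cams.snapshot('scene');p=np.load('chute2.npy')
im=cv2.convertScaleAbs(s['pixels'][:,:,::-1],alpha=2.2)
k=8
im=cv2.resize(im,None,fx=k,fy=k,interpolation=cv2.INTER_CUBIC)
cv2.imwrite('pics/h_scene.png',im[150*k:225*k,215*k:310*k])
s=cams.snapshot('side');im=cv2.convertScaleAbs(s['pixels'][:,:,::-1],alpha=2.2);im=cv2.resize(im,None,fx=k,fy=k,interpolation=cv2.INTER_CUBIC)
cv2.imwrite('pics/h_side.png',im[200*k:270*k,210*k:300*k])
E
```

```text
t 8.53 TCP chute mm [-81.   45.4  55.9] rot [3.1388 0.012  1.348 ] chute yaw 1.3524 F [ -4.6 -18.7   9.3] w 0.09395336184341596
```

View pics/h_scene.png

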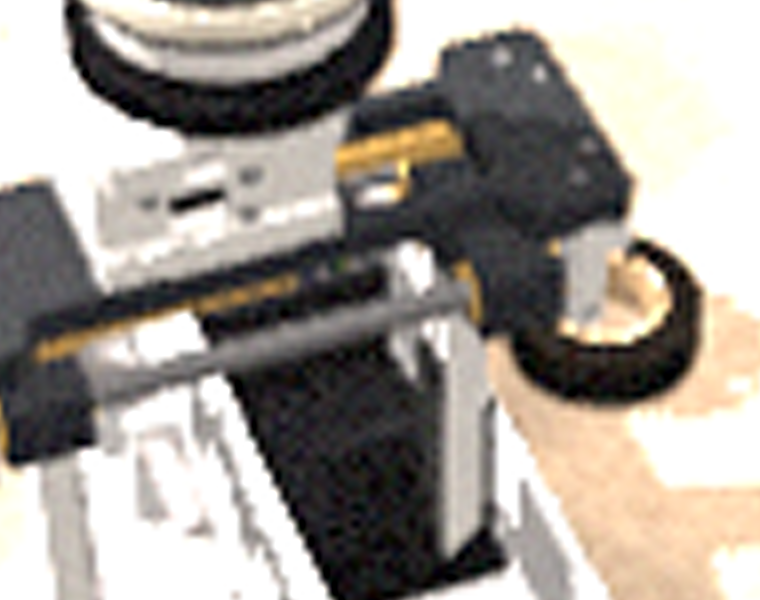

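View pics/h_side.png

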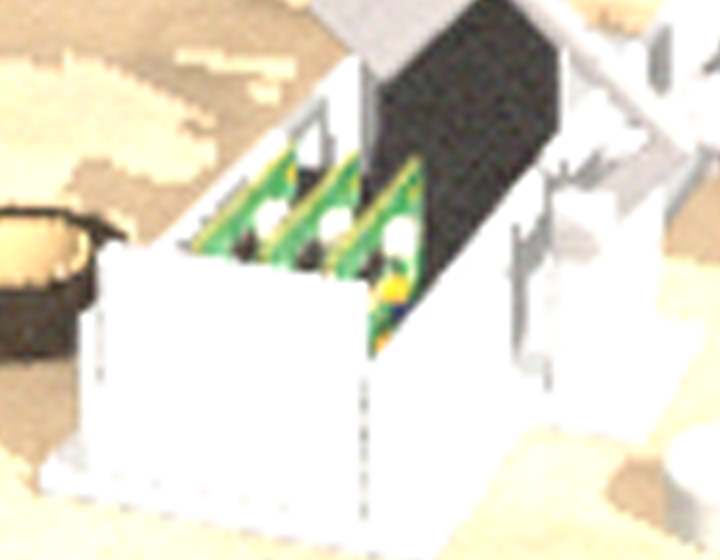

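>>> {"fn": "arm_command", "kwargs": {
  "plan": [-0.5, 0, 0, 0, 0, 0, 0, -0.5, 0, 0, 0, 0, 0, 0, -0.5, 0, 0, 0, 0, 0, 0, -0.4, 0, 0, 0, 0, 0, 0, 0, 0, 0, 0, 0, 0, 0]
}}

```text
time: 9.25
tool_pos: [0.4604, 0.01, 0.0541]
ee_rot: [-3.14, -0.0, 1.351]
wrist_force: [-1.0, 2.1, 3.0]
width: 0.094
```

```bash
python3 st.py; python3 pic.py i side,wrist
```

```text
t 9.25 TCP chute mm [-94.1  47.3  54.1] rot [-3.1405e+00 -4.0000e-04  1.3511e+00] chute yaw 1.3524 F [-1.   2.1  3. ] w 0.09402430120509686
```

View pics/i_wrist.png

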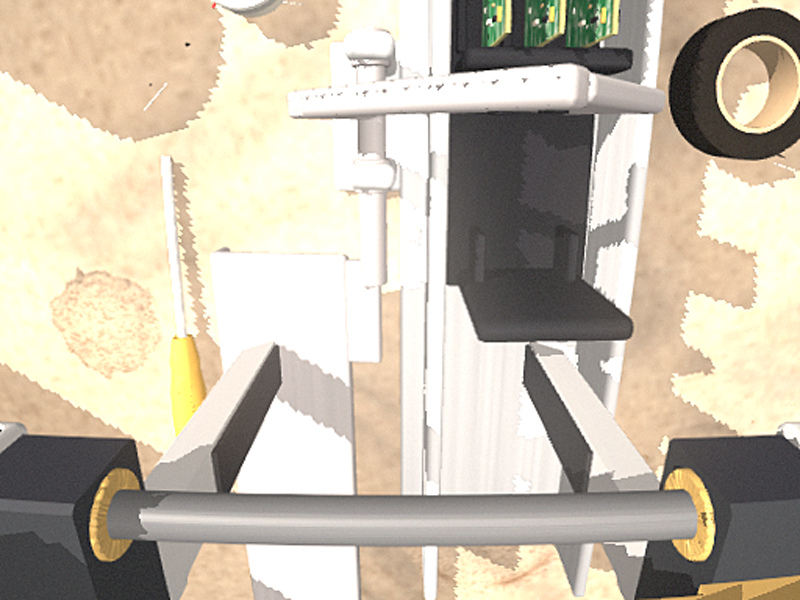

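Run:
```python
from h import *
import pickle
from scipy.optimize import least_squares
p=np.load('chute2.npy');o,s=pickle.load(open('i_wrist.pkl','rb'));T=wristT(s,o)
for px in ((487,341),(625,340)):
    print(least_squares(lambda q:(proj(s,c2w(p,[(q[0],q[1],80)]),T)-np.array(px)/1.5625).ravel(),[-80,0]).x)
```

```text
[-70.45165208  21.58180169]
[-70.42905765 -21.71809001]
```

>>> {"fn": "arm_command", "kwargs": {
  "plan": [0, 0, -0.5, 0, 0, 0, 0, 0, 0, -0.6, 0, 0, 0, 0, 0, 0, -0.6, 0, 0, 0, 0, 0, 0, -0.6, 0, 0, 0, 0, 0, 0, -0.6, 0, 0, 0, 0, 0, 0, -0.6, 0, 0, 0, 0, 0, 0, -0.6, 0, 0, 0, 0, 0, 0, -0.6, 0, 0, 0, 0]
}}

```text
time: 10.35
tool_pos: [0.4604, 0.0099, 0.1015]
ee_rot: [-3.14, 0.0, 1.351]
wrist_force: [-0.1, -0.5, 0.2]
width: 0.0942
```

>>> {"fn": "arm_command", "kwargs": {
  "plan": [0, 0, -2, 0, 0, 0, 0, 0, 0, -4, 0, 0, 0, 0, 0, 0, -4, 0, 0, 0, 0, 0, -3, 0, 0, 0, 0, 0, 0, -5, 0, 0, 0, 0, 0, 0, -3, 0, 0, 0, 0, 0, 0, 0, 0, 0, 0, 0, 0, 0]
}}

```text
invalid input
```

```bash
python3 st.py; python3 pic.py j scene,side,wrist
```

```text
t 10.35 TCP chute mm [-94.2  47.3 101.5] rot [-3.1403e+00  1.0000e-04  1.3513e+00] chute yaw 1.3524 F [-0.1 -0.5  0.2] w 0.09419145346899001
```

View pics/j_side.png

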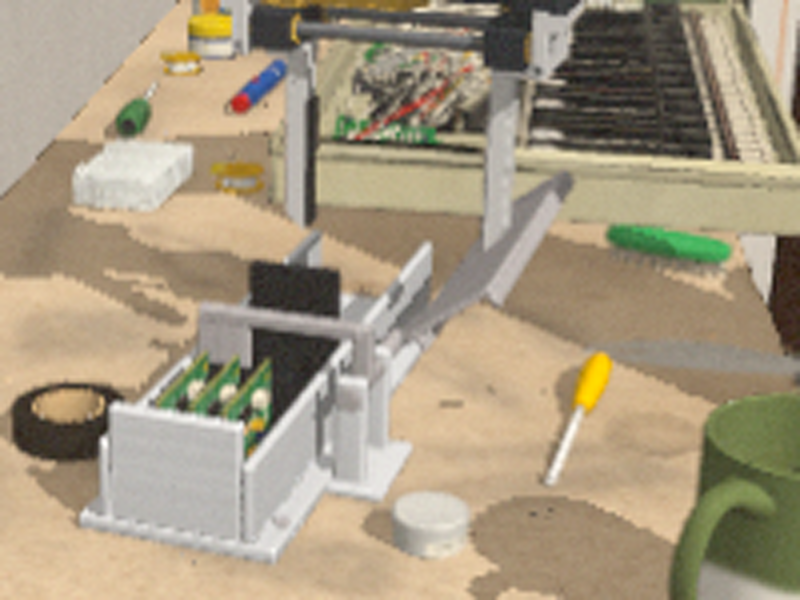

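View pics/j_wrist.png

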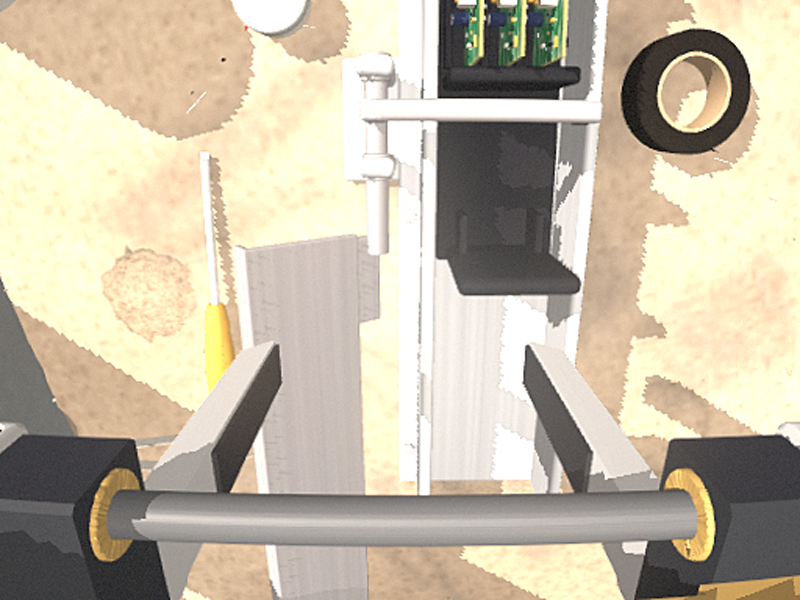

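The gate is shut behind the boards, and the push plate measured x ≈ -70.4 mm just before the lift, against -71 mm when home. One row of my last raise was missing a number, so the call was refused. I'll resend it.

>>> {"fn": "arm_command", "kwargs": {
  "plan": [0, 0, -2, 0, 0, 0, 0, 0, 0, -4, 0, 0, 0, 0, 0, 0, -3, 0, 0, 0, 0, 0, 0, -1, 0, 0, 0, 0, 0, 0, 0, 0, 0, 0, 0, 0, 0, 0, 0, 0, 0, 0]
}}

```text
time: 11.25
tool_pos: [0.46, 0.0099, 0.1996]
ee_rot: [-3.138, 0.0, 1.351]
wrist_force: [0.1, 0.8, -0.1]
width: 0.0936
```

```bash
python3 st.py; python3 pic.py k side,wrist; python3 gate.py k|head -1
```

```text
t 11.25 TCP chute mm [-94.3  47.7 199.6] rot [-3.1384e+00  3.0000e-04  1.3512e+00] chute yaw 1.3524 F [ 0.1  0.8 -0.1] w 0.09361492281331123
0 [[195.0, 394.0], [247.0, 402.0], [405.0, 334.0], [487.0, 285.0]] [[3.0, -28.0, 30.0], [3.0, 0.0, 30.0]]
```

View pics/k_side.png

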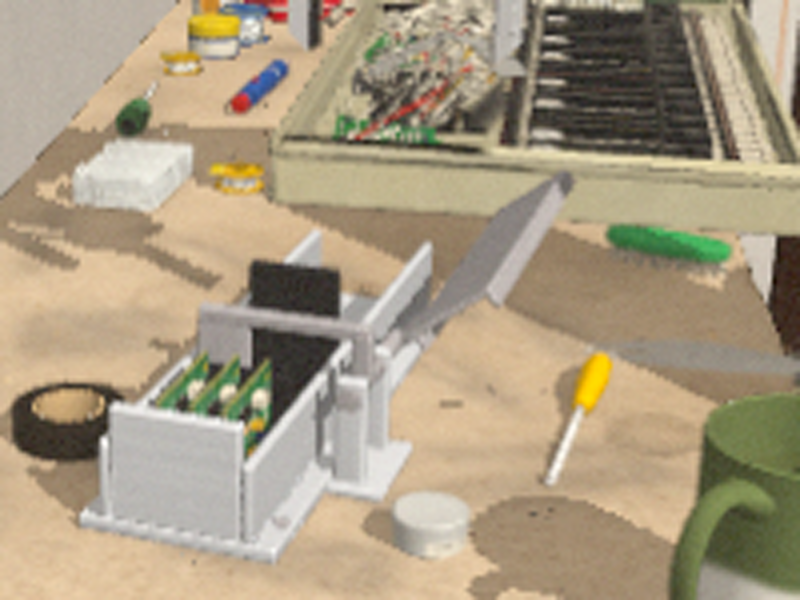

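View pics/k_wrist.png

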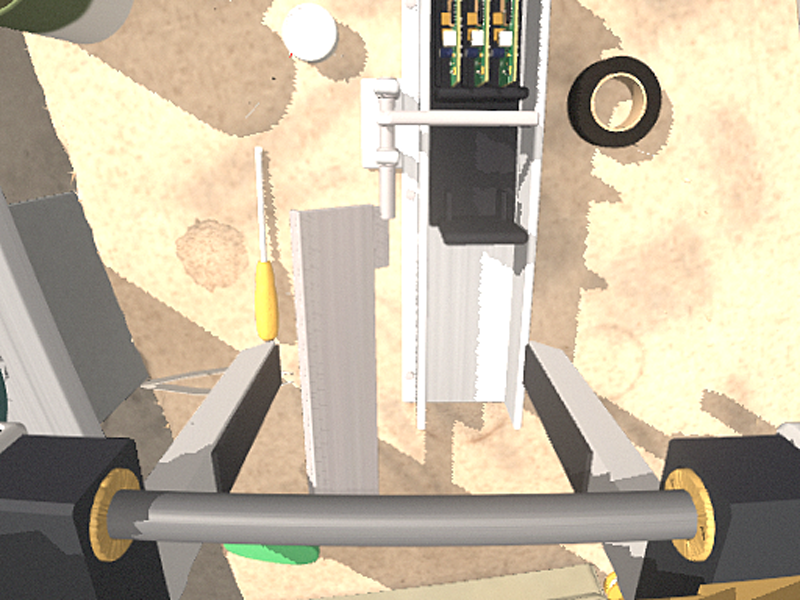

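```bash
python3 -c "
from bench import close_job
print(close_job())"
```

```text
the job is handed in; nothing more can be done
None
```

The rack is home against the end stop and the gate is shut behind the boards; I handed the job in at about 11.3 s of robot time.

I pressed the paddle with one open fingertip to a gate angle of about 0.74 (estimated from the side camera). I held it there while the other fingertip pushed the rear plate about 106 mm. When the nose met the stop, I backed the finger off the plate with the paddle still held, then let the paddle up slowly.

**Last checks:**
- **Rack home:** under extra push commands the tool stopped moving and the push force rose from about 10 to 19 N. The camera put the plate's rear face at x ≈ -70.4 mm, against -71 mm when home. The tool's own position at contact read about 2 mm short of that, which is within the calibration error.
- **Gate:** in the final side view it hangs shut in the gap behind the boards.
- **Loose things:** the screwdriver, tin and tape look unmoved.
- **Robot clear:** the arm is raised clear, with wrist force within its usual reading noise (under 1 N).

One raise command was refused because I left out a number. Nothing moved, and I sent it again.

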